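Blow out the rinsed jar with the bench air valve

TASK

Blow the rinsed open glass jar dry: on the air valve with the tall ball-topped lever, push the lever all the way over towards the nozzle that hangs above the open jar (not the one above the capped pot), hold it there for about two seconds, then let it spring back to the middle. Do not work the other valve's short lever, and leave the jar standing where it is.

Things in the scene. Friction and masses are not known exactly. Their poses are not given: they have to be found in the camera images.
- blow_valve: Air valve with the tall lever, fixed: flange 100 x 80 mm, block to 100, fork to 119 mm high. Origin: centre of the underside, on the bench; z up; x away from the robot; y along its two nozzles (the lever swings in this y-z plane). Two bent tubes, at most 152 mm high, end in nozzles at y = +105 and -105 mm, 112 mm up: under one the open jar, under the other a capped amber pot (radius 32, 80 high)
- blow_lever (a joint): Tall lever, rad: 0 upright, positive leans to the valve's +y, negative to -y, stops at +0.5 and -0.5 (all the way over). Pivot 110 mm above the valve's origin; 12 mm steel rod, black 38 mm ball centred 140 mm from the pivot (250 mm above the bench when upright). A spring (6 N at the ball at the stop) brings it back to 0 when let go, without overshoot
- jar: Open clear glass jar without a lid, loose, outer radius 34 mm at the rim, height 85 mm, standing under one of the two nozzles, on the valve's +y or -y side. Origin at the centre of its underside, z up.
- short_lever (a joint): Bystander: lever of the similar valve without nozzles, next to the first one; rad, 0 upright, stops at +0.5 and -0.5, light spring. 10 mm rod with a black upright grip of 20 mm diameter, no ball, top 190 mm above the bench. Not to be worked.

How it is judged:
By the outcome, as a careful person would: the job done as asked, in the order asked, and still so for the second after the job is handed in, with the robot touching nothing.
It also fails if it takes over 35 s, if anything falls off the work surface, if the arm or the gripper's body presses on something with over 40 N, if the wrist force passes 120 N, or if a joint passes its speed limit or range.

ROBOT

A 6-joint arm with a two-finger parallel gripper is mounted at the origin on the work surface. World frame = base frame: x ahead of the robot, y to its left, z up, the work surface at z = 0. Lengths are in m, angles in rad, forces in N, time in s.
With the tool pointing down it reaches from about 0.35 to 0.95 m from the base axis. Payload 17.4 kg.
Tool frame: the origin (TCP) lies at the very end of the fingers, on their centre line; the grasp point (between the pads) lies 19 mm behind it; z points along the fingers, y is the line along which they close (so a half turn about z gives the same grasp; the last joint's range is limited). The gripper opens to 93 mm and grips with 3 to 60 N. Pads are 15 mm wide; open, the fingers measure 128 mm over their backs; the gripper's body (75 mm by 188 mm) begins 65 mm behind the grasp point.
Start: joints at [-1.146, 0.116, 1.442, -0, 1.584, -0.038], TCP at [0.301, -0.604, 0.219] pointing down, gripper open.
Joint ranges: [-2.83, 2.83], [-0.83, 2.19], [0.07, 2.5], [-1.14, 4.28], [0.01, 3], [-2.97, 2.97]. Speed limits (rad/s): [1.89, 1.89, 2.22, 3.14, 3.14, 3.14].

INTERFACE

Orientations are given as a unit quaternion [x, y, z, w].
In Python, from plant import manip, viewer, workorder gives the robot as it stands (manip), with the cameras (viewer) and the job (workorder).
- The arm moves only by the shell command python3 inch.py [FORCE], which reads ROWS from standard input. ROWS is a JSON object whose key "offsets" holds a list of rows, 1 to 5 of them, each of 5 numbers: dx, dy, dz in units of 20 mm, then a turn about the tool's z in units of 0.25 rad, then the opening from 0.0 (shut) to 1.0 (fully open); each row is the pose to reach, as a shift and turn from the pose commanded when the command began, along the tool's axes at that moment; what a row does not reach only later rows make up. A row lasts 1/10 s, in which the tool goes at most 0.05 m and 0.15 rad, less where a joint would pass 70% of its speed; a pose out of reach is approached as far as the arm can. The fingers move at their own pace and stop on an object; FORCE is the grip in N (left out, the last holds). Time passes only in rows, so rows that do not move let the fingers close. It prints the time, the measured TCP pose, the force, the opening and the grip force at its end. Input that does not fit is refused with a message, and nothing moves.
- manip.read_state(): the state, without advancing time (a new reading comes with each control period).
- viewer.snapshot(name): name is "side" or "top" or "wrist"; returns a dict with "img" (420x560x3 uint8, red, green, blue), "camera_matrix" (3x3 intrinsics, pixels), "view" (4x4, takes a point from world to camera coordinates); the wrist camera has in their place "tool_from_camera" (4x4, takes a point from camera to tool coordinates, whose origin is the TCP and whose axes are the flange's). Camera axes: x right, y down, z forward; pixel columns grow to the right and rows downward; lengths in m; the calibration is good to about 2 mm. A picture is of the moment at which its call begins: read the wrist's pose just before it. There is no depth.
- workorder.job_done(): hands the job in; it is judged then, once.
The state is a dict: "time_s": time; "joint_positions": joint angles; "qvel": joint speeds; "joint_torque": joint torques, N m; "tcp_pos": TCP position; "eef_rot": TCP orientation; "wrist_force": force on the tool from outside, world axes, zero at the start; "wrist_torque": the same for the moment, N m; "width": opening from 0.0 (shut) to 1.0 (fully open); "gripper_force": force on a finger pad.
Only numpy, scipy, OpenCV 4.12 (cv2) and the standard library are available. Lean on these libraries where they do the work, as an engineer would, in place of code of your own. Each camera call takes 0.05 s, during which the arm holds its last target. There are 200 camera calls.

## Working session

There is one attempt and no reset: what is moved stays moved. The work goes in short steps, Python scripts to look and compute and a shell command to move; the robot and the scene stay as the last step left them, time stands still between calls to the robot, and variables do not carry over. Pictures are saved under pics/ and viewed, at most 10 in all, crops included, and the job is handed in when it is done.

```bash
mkdir -p pics; ls
cat > h.py <<'E'
from plant import manip, viewer, workorder
import cv2, numpy as np, json
def snap(n,f):
    s=manip.read_state(); d=viewer.snapshot(n); cv2.imwrite('pics/'+f+'.png',d['img'][:,:,::-1])
    o={k:np.array(v).tolist() for k,v in d.items() if k!='img'}; o['pos']=list(s['tcp_pos']);o['rot']=list(s['eef_rot'])
    json.dump(o,open('pics/'+f+'.json','w'))
def P(f):
    o=json.load(open('pics/'+f+'.json')); return np.array(o['camera_matrix'])@np.array(o['view'])[:3]
def tri(f1,p1,f2,p2):
    X=cv2.triangulatePoints(P(f1),P(f2),np.float64(p1).reshape(2,1),np.float64(p2).reshape(2,1))[:,0]; X=X[:3]/X[3]
    e=[]
    for f,p in((f1,p1),(f2,p2)):
        q=P(f)@np.r_[X,1]; e.append((q[:2]/q[2]-p).round(1).tolist())
    return X.round(4),e
E
python3 -c "
from h import *
snap('side','s1');snap('top','t1');s=manip.read_state()
print(s['tcp_pos'],s['eef_rot'],s['time_s'],s['width'])"
```

```text
inch.py
pics
plant.py
[ 0.301252   -0.60385676  0.2179691 ] [ 9.73352538e-01  2.29313259e-01 -1.14875944e-04 -5.02892553e-04] 0.1 0.9990160078042767
```

View pics/s1.png

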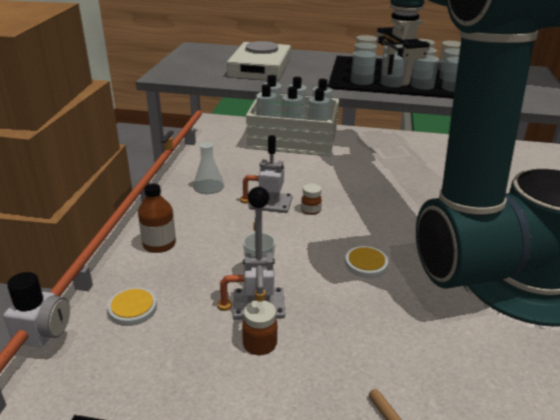

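View pics/t1.png

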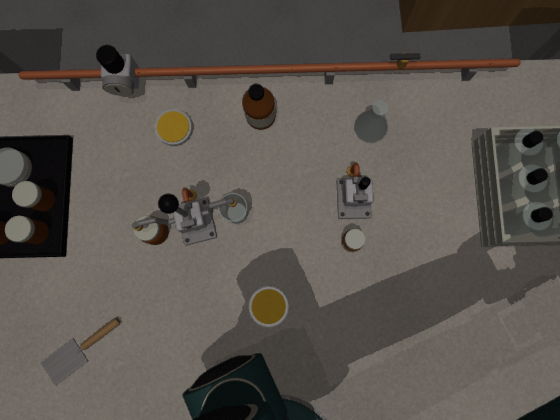

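The side view shows the tall lever's ball at about (259,197), with the capped amber pot at (260,330) in front and the open jar at (259,250) behind. In the top view the ball is at (169,204), the jar at (236,208) and the pot at (152,232).

```bash
python3 -c "
from h import *
a=cv2.imread('pics/s1.png')[170:360,195:325]; b=cv2.imread('pics/t1.png')[165:265,120:270]
a=cv2.resize(a,None,fx=3,fy=3,interpolation=2);b=cv2.resize(b,None,fx=4,fy=4,interpolation=2)
cv2.imwrite('pics/s1c.png',a);b=cv2.imwrite('pics/t1c.png',b)
for f in('s1','t1'):
  V=np.array(json.load(open('pics/'+f+'.json'))['view']);print(-V[:3,:3].T@V[:3,3])
print(tri('s1',(259,197),'t1',(169,204)), tri('s1',(260,312),'t1',(147,230)))
"
```

```text
[0.37619514 0.97467766 0.73629876]
[ 0.3930477  -0.04618562  1.06072501]
(array([0.5455, 0.1821, 0.2485]), [[-0.3, -0.1], [0.0, 0.4]]) (array([0.522 , 0.2803, 0.0727]), [[0.4, 0.1], [-0.0, -0.5]])
```

View pics/s1c.png

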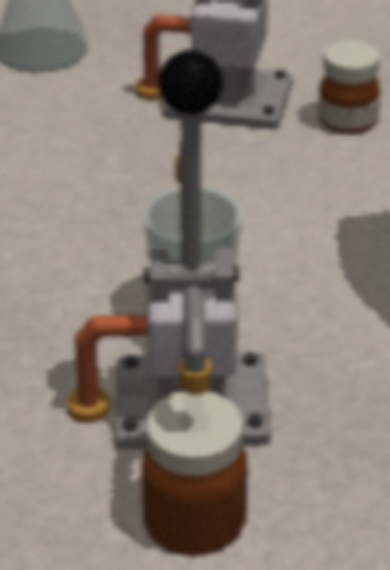

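View pics/t1c.png

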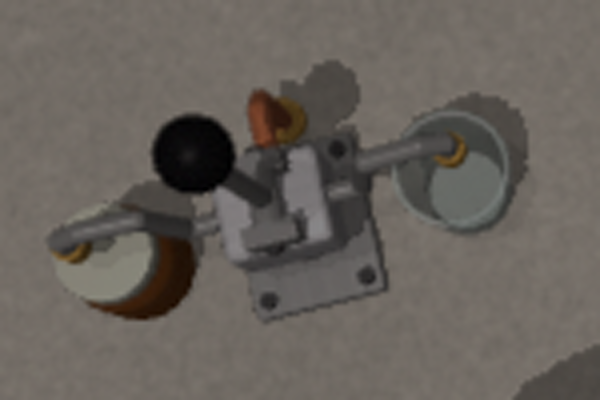

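```bash
python3 -c "
from h import *
def T(s,t): return tri('s1',(s[0]/3+195,s[1]/3+170),'t1',(t[0]/4+120,t[1]/4+165))
print('ball',T((190.5,82),(193,153)))
print('jar rim',T((193,222),(451,169)))
print('pot top',T((195,425),(104,255)))
def pl(f,p,z):
  M=P(f);A=np.c_[M[:,0],M[:,1],M[:,2]*z+M[:,3]];x=np.linalg.solve(A,[*p,1]);return x[:2]/x[2]
n1=pl('t1',(70/4+120,250/4+165),.112);n2=pl('t1',(455/4+120,150/4+165),.112)
print(n1,n2,(n1+n2)/2,np.linalg.norm(n1-n2),np.degrees(np.arctan2(*(n1-n2)[::-1])))
s=manip.read_state();from scipy.spatial.transform import Rotation as R
print(R.from_quat(s['eef_rot']).as_matrix().round(3))
"
```

```text
ball (array([0.5464, 0.1834, 0.2486]), [[-0.5, -0.1], [0.1, 0.7]])
jar rim (array([0.5662, 0.0853, 0.0757]), [[-0.5, -0.1], [0.1, 0.7]])
pot top (array([0.5229, 0.2817, 0.075 ]), [[-0.2, -0.0], [0.0, 0.2]])
[0.52167271 0.28804475] [0.5720156  0.07838882] [0.54684415 0.18321679] 0.21561543797588628 103.50231245404703
[[ 0.895  0.446 -0.   ]
 [ 0.446 -0.895  0.001]
 [ 0.    -0.001 -1.   ]]
```

The ball comes out at (0.546, 0.183, 0.249), which fits the text's 250 mm height. The jar lies on the valve's -y side, since its +y axis points at about 103° in world. I'll shut the gripper, rise, cross over high, and come down on the pot side of the ball.

The rows are not in the units I measure in: shifts go in units of 20 mm and turns go in units of 0.25 rad. I convert before sending: -0.1 m is -5, -0.05 m is -2.5.

```bash
echo '{"offsets":[[0, 0, -2.5, 0, 0], [0, 0, -5, 0, 0], [0, 0, -6.5, 0, 0], [1.65, -1.85, -6.5, 0, 0], [3.3, -3.75, -6.5, 0, 0]]}' | python3 inch.py 20
echo '{"offsets":[[1.65, -1.85, 0, 0, 0], [3.35, -3.75, 0, 0, 0], [5, -5.6, 0, 0, 0], [6.65, -7.45, 0, 0, 0], [8.3, -9.35, 0, 0, 0]]}' | python3 inch.py
echo '{"offsets":[[1.65, -1.85, 0, 0, 0], [3.35, -3.75, 0, 0, 0], [5, -5.6, 0, 0, 0], [6.65, -7.45, 0, 0, 0], [8.3, -9.35, 0, 0, 0]]}' | python3 inch.py
echo '{"offsets":[[1.65, -1.85, 0, 0, 0], [3.35, -3.75, 0, 0, 0], [5, -5.6, 0, 0, 0], [6.65, -7.45, 0, 0, 0], [8.3, -9.35, 0, 0, 0]]}' | python3 inch.py
```

```text
time_s: 0.6
tcp_pos: [0.3268, -0.5073, 0.3485]
eef_rot: [0.974, 0.229, 0.0, -0.0]
wrist_force: [0.6, 0.4, -0.8]
width: 0.621
gripper_force: 0.0
time_s: 1.1
tcp_pos: [0.3917, -0.2649, 0.3484]
eef_rot: [0.973, 0.229, -0.0, -0.0]
wrist_force: [0.6, -0.2, 0.8]
width: 0.187
gripper_force: 0.0
time_s: 1.6
tcp_pos: [0.4566, -0.0237, 0.3486]
eef_rot: [0.973, 0.229, 0.0, 0.0]
wrist_force: [1.1, -1.0, -0.9]
width: 0.004
gripper_force: 0.0
time_s: 2.1
tcp_pos: [0.5216, 0.2175, 0.3484]
eef_rot: [0.973, 0.23, -0.0, 0.0]
wrist_force: [0.4, -1.3, -0.5]
width: 0.002
gripper_force: 0.0
```

To row units: 0.03 m is 1.5, -0.02 m is -1, -0.75 rad is -3.

```bash
echo '{"offsets":[[1.5, -1, 0, -0.6, 0], [1.5, -1, 0, -1.2, 0], [1.5, -1, 0, -1.8, 0], [1.5, -1, 0, -2.4, 0], [1.5, -1, 0, -3, 0]]}' | python3 inch.py
echo '{"offsets":[[0, 0, 0, -0.6, 0], [0, 0, 0, -1.2, 0], [0, 0, 0, -1.8, 0], [0, 0, 0, -2.34, 0], [0, 0, 0, -2.34, 0]]}' | python3 inch.py
cat > w.py <<'E'
from h import *
from scipy.spatial.transform import Rotation as R
s=manip.read_state();M=R.from_quat(s['eef_rot']).as_matrix()
V=np.array([.5465,.183,0]);vy=np.array([-.225,.974,0]);p=np.array(s['tcp_pos'])
print(M.round(3).tolist(),'lateral',(p-V)@vy,'vx',(p-V)@[.974,.225,0],'z',p[2],s['joint_positions'],s['wrist_force'])
print('to pre',(M.T@(V+.055*vy+[0,0,.222]-p)).round(4))
E
python3 w.py
```

```text
time_s: 2.6
tcp_pos: [0.5395, 0.2466, 0.3482]
eef_rot: [0.82, 0.573, -0.0, -0.0]
wrist_force: [-0.6, 0.0, -0.4]
width: 0.005
gripper_force: 0.0
time_s: 3.1
tcp_pos: [0.5395, 0.2465, 0.3483]
eef_rot: [0.622, 0.783, -0.0, -0.0]
wrist_force: [-0.8, -0.4, 0.6]
width: 0.004
gripper_force: 0.0
[[-0.227, 0.974, -0.001], [0.974, 0.227, -0.0], [-0.0, -0.001, -1.0]] lateral 0.06338974471070204 vx 0.007462946817902012 z 0.34832228538749044 [ 3.85514980e-01 -6.63880714e-02  1.41965219e+00  1.24811289e-05
  1.78888613e+00  1.56097568e-01] [-0.75112083 -0.35003519  0.59796421]
to pre [-0.0084 -0.0074  0.1263]
```

To row units: 0.126 m is 6.3, 0.11 m is 5.5.

```bash
echo '{"offsets":[[0, -0.35, 2, 0, 0], [0, -0.35, 4, 0, 0], [0, -0.35, 5.5, 0, 0], [0, -0.35, 6.3, 0, 0], [-0.5, -0.35, 6.3, 0, 0]]}' | python3 inch.py
python3 -c "
from h import *
snap('side','s2')
a=cv2.imread('pics/s2.png')[100:320,150:370];cv2.imwrite('pics/s2c.png',cv2.resize(a,None,fx=2.5,fy=2.5))"; python3 w.py
```

```text
time_s: 3.6
tcp_pos: [0.5343, 0.2353, 0.2207]
eef_rot: [0.623, 0.782, -0.001, -0.001]
wrist_force: [1.2, 0.8, 0.3]
width: 0.005
gripper_force: 0.0
[[-0.224, 0.975, -0.001], [0.975, 0.224, -0.001], [-0.001, -0.001, -1.0]] lateral 0.052050386425871606 vx 0.0005034958969364067 z 0.22281674009617433 [ 3.68487820e-01 -8.23649409e-02  1.63571779e+00 -5.25646816e-04
  1.58900864e+00  1.43008975e-01] [ 0.20651696 -1.400472    0.98748166]
to pre [ 0.0029 -0.0005  0.0008]
```

View pics/s2c.png

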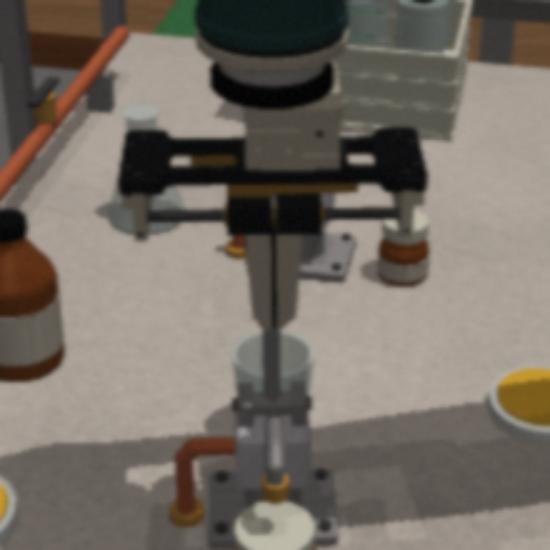

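The shut fingers, with tips at crop (272,325), are centred on the lever on the pot side and hide the ball. Now I'll push.

To row units: -0.03 m is -1.5, -0.075 m is -3.75.

```bash
echo '{"offsets":[[-0.75, 0, 0, 0, 0], [-1.5, 0, 0, 0, 0], [-2.25, 0, 0, 0, 0], [-3, 0, 0, 0, 0], [-3.75, 0, 0, 0, 0]]}' | python3 inch.py
echo '{"offsets":[[-0.25, 0, 0, 0, 0], [-0.5, 0, 0, 0, 0], [-0.5, 0, 0, 0, 0]]}' | python3 inch.py; python3 w.py
```

```text
time_s: 4.15
tcp_pos: [0.552, 0.1609, 0.2225]
eef_rot: [0.623, 0.783, 0.0, -0.0]
wrist_force: [-0.5, 5.8, -4.3]
width: 0.006
gripper_force: 3.2
time_s: 4.45
tcp_pos: [0.554, 0.1518, 0.2223]
eef_rot: [0.623, 0.782, -0.0, -0.001]
wrist_force: [-3.4, 6.4, -1.6]
width: 0.001
gripper_force: 2.8
[[-0.224, 0.974, -0.001], [0.974, 0.224, 0.0], [0.001, -0.001, -1.0]] lateral -0.03211856533767795 vx 0.00031282732798351785 z 0.22230126546483317 [ 2.22615784e-01 -1.03596747e-01  1.65632114e+00  6.57960472e-04
  1.58972696e+00 -3.72581780e-03] [-3.41554415  6.41331672 -1.57089645]
to pre [ 0.0871 -0.0004  0.0004]
```

```bash
for i in 1; do echo '{"offsets":[[-0.2, 0, 0, 0, 0], [-0.2, 0, 0, 0, 0]]}' | python3 inch.py; done; echo '{"offsets":[[-0.15, 0, 0, 0, 0], [-0.15, 0, 0, 0, 0]]}' | python3 inch.py; echo '{"offsets":[[-0.15, 0, 0, 0, 0], [-0.15, 0, 0, 0, 0]]}' | python3 inch.py; python3 w.py
```

```text
time_s: 4.65
tcp_pos: [0.5548, 0.1483, 0.2222]
eef_rot: [0.623, 0.783, -0.0, -0.001]
wrist_force: [-1.4, 6.7, -2.7]
width: 0.005
gripper_force: 3.3
time_s: 4.85
tcp_pos: [0.5554, 0.1457, 0.2221]
eef_rot: [0.622, 0.783, -0.0, -0.001]
wrist_force: [-1.8, 6.6, -4.3]
width: 0.007
gripper_force: 3.7
time_s: 5.05
tcp_pos: [0.5555, 0.1451, 0.2221]
eef_rot: [0.622, 0.783, 0.002, -0.003]
wrist_force: [-6.7, 26.7, -4.7]
width: 0.007
gripper_force: 13.6
[[-0.227, 0.974, -0.002], [0.974, 0.227, 0.006], [0.006, -0.001, -1.0]] lateral -0.03891855721830024 vx 0.0002415050972517912 z 0.22211698490683518 [ 0.20782325 -0.10415228  1.65714003  0.00622664  1.58983089 -0.02107262] [-6.73937412 26.73810126 -4.68249907]
to pre [ 0.0939 -0.0001  0.0007]
```

The force jumped from 7 to 27 N at lateral -39 mm, against -40.5 mm predicted for the stop. So the lever is at its stop; I'll ease off slightly and hold.

```bash
echo '{"offsets":[[0.05, 0, 0, 0, 0], [0.05, 0, 0, 0, 0], [0.05, 0, 0, 0, 0], [0.05, 0, 0, 0, 0], [0.05, 0, 0, 0, 0]]}' | python3 inch.py
python3 -c "
from h import *
snap('side','s3')
a=cv2.imread('pics/s3.png')[100:320,150:370];cv2.imwrite('pics/s3c.png',cv2.resize(a,None,fx=2.5,fy=2.5))"
```

```text
time_s: 5.55
tcp_pos: [0.5555, 0.1453, 0.2221]
eef_rot: [0.622, 0.783, 0.001, -0.002]
wrist_force: [-4.6, 18.5, -4.2]
width: 0.008
gripper_force: 9.8
```

View pics/s3c.png

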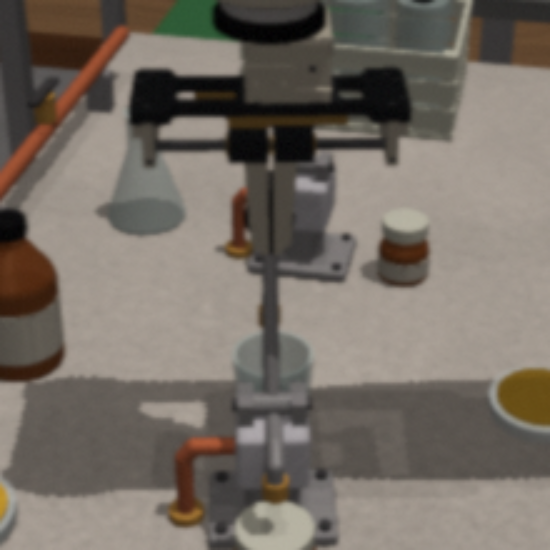

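The lever leans away over the open jar, with the fingers at crop (270,250) behind the ball. The jar is unmoved at crop (272,360). I'll hold until about 7.0 s, then draw back and rise.

To row units: -0.12 m is -6, 0.12 m is 6.

```bash
echo '{"offsets":[[0, 0, 0, 0, 0], [0, 0, 0, 0, 0], [0, 0, 0, 0, 0], [0, 0, 0, 0, 0], [0, 0, 0, 0, 0]]}' | python3 inch.py
echo '{"offsets":[[0, 0, 0, 0, 0], [0, 0, 0, 0, 0], [0, 0, 0, 0, 0], [0, 0, 0, 0, 0], [0, 0, 0, 0, 0]]}' | python3 inch.py
echo '{"offsets":[[0, 0, 0, 0, 0], [0, 0, 0, 0, 0], [0, 0, 0, 0, 0], [0, 0, 0, 0, 0], [0, 0, 0, 0, 0]]}' | python3 inch.py
echo '{"offsets":[[1, 0, 0, 0, 0], [2.5, 0, 0, 0, 0], [4, 0, 0, 0, 0], [5.5, 0, 0, 0, 0], [6, 0, 0, 0, 0]]}' | python3 inch.py
echo '{"offsets":[[0, 0, -2, 0, 0], [0, 0, -4, 0, 0], [0, 0, -6, 0, 0], [2, 0, -6, 0, 0], [4, 0, -6, 0, 0]]}' | python3 inch.py
echo '{"offsets":[[0, 0, 0, 0, 0], [0, 0, 0, 0, 0], [0, 0, 0, 0, 0], [0, 0, 0, 0, 0], [0, 0, 0, 0, 0]]}' | python3 inch.py
python3 -c "
from h import *
snap('side','s4');snap('top','t4')
a=cv2.imread('pics/s4.png')[120:320,150:350];b=cv2.imread('pics/t4.png')[140:280,100:380]
cv2.imwrite('pics/s4c.png',np.hstack([cv2.resize(a,(400,400)),cv2.resize(b,(400,400))]))
j=[cv2.imread('pics/%s.png'%k).astype(int) for k in('t1','t4')]
print(abs(j[0]-j[1])[185:225,222:252].max())"
```

```text
time_s: 6.1
tcp_pos: [0.5555, 0.1453, 0.2221]
eef_rot: [0.622, 0.783, 0.001, -0.002]
wrist_force: [-3.8, 18.9, -3.8]
width: 0.005
gripper_force: 9.8
time_s: 6.6
tcp_pos: [0.5555, 0.1453, 0.2221]
eef_rot: [0.622, 0.783, 0.001, -0.002]
wrist_force: [-4.4, 19.4, -4.2]
width: 0.004
gripper_force: 9.8
time_s: 7.1
tcp_pos: [0.5555, 0.1453, 0.2221]
eef_rot: [0.622, 0.783, 0.001, -0.002]
wrist_force: [-4.8, 19.6, -4.3]
width: 0.005
gripper_force: 9.8
time_s: 7.6
tcp_pos: [0.5287, 0.262, 0.2227]
eef_rot: [0.622, 0.783, -0.0, 0.0]
wrist_force: [-0.5, 0.8, -0.1]
width: 0.009
gripper_force: 0.0
time_s: 8.1
tcp_pos: [0.5118, 0.3381, 0.3445]
eef_rot: [0.624, 0.782, 0.001, 0.001]
wrist_force: [0.1, 0.7, -0.9]
width: 0.004
gripper_force: 0.0
time_s: 8.6
tcp_pos: [0.5115, 0.3376, 0.3428]
eef_rot: [0.623, 0.782, 0.0, 0.0]
wrist_force: [0.4, 0.5, -0.6]
width: 0.003
gripper_force: 0.0
5
```

View pics/s4c.png

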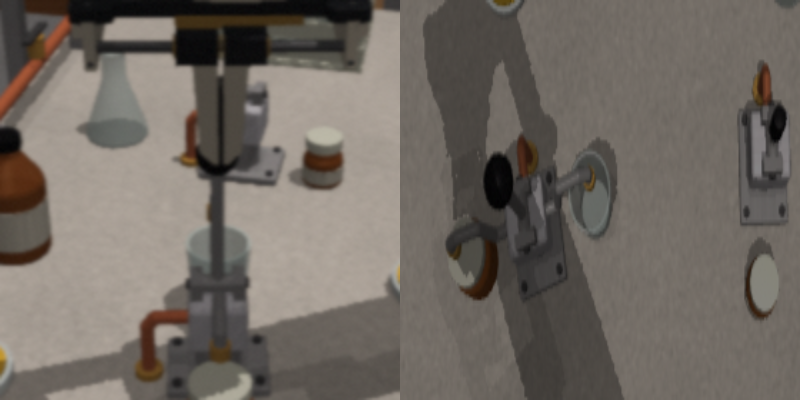

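The ball is back at top-view pixel (168.6, 203), the same as at the start. The jar and the short lever haven't moved, and the arm is clear of everything.

```bash
python3 -c "
from plant import manip, viewer, workorder
print(workorder.job_done())"
```

```text
the job is handed in; nothing more can be done
None
```

I pushed the tall lever fully over towards the open jar, held it there for about 2.1 s and let it spring back to upright; the jar and the short lever did not move, and the job is handed in.

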